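# Slide a loaded packing tray up onto the dock

### The job

Take the plywood tray by its upright grip tab and slide it up the step onto the raised plywood dock: tilt its leading edge over the step while its trailing edge stays down on the bench, then let it down level and slide it on between the side rails and under the crossbar. Press it gently but definitely against the rubber buffer of the end stop and leave it there touching the buffer, without jamming it or knocking over the two metal stands that it carries, and leave the other things alone.

Things in the scene. Friction and masses are not known exactly. Their poses are not given: they have to be found in the camera images.
- tray_tab (a point): Centre of the tray's grip tab: an upright plywood plate at the middle of the trailing end, 12 mm thick along the tray's x, 44 mm wide along y, centre 41 mm and top 60 mm above the tray's underside, 79 mm behind the tray's middle. It stands free above the 22 mm high end wall. x points to the leading end (the way it slides), z up.
- tray_nose (a point): Middle of the bottom edge of the tray's leading end, 85 mm ahead of the tray's middle; square edge, flat underside. Same axes as the tray.
- tray_heel (a point): Middle of the bottom edge of the tray's trailing end, 85 mm behind the tray's middle (6 mm behind the tab's centre). Same axes as the tray. Starts on the bench, at height 0; ends 15 to 35 mm past the step.
- tray: The whole plywood tray: 170 mm long (x), 120 mm wide (y), floor 8 mm thick, walls 22 mm high over all, about 0.25 to 0.5 kg. Origin under its middle, x to the leading end, z up.
- dock_edge (a point): Middle of the top edge of the step at the front of the raised plywood dock. x points along the dock the way the tray goes in, z up. The dock's level top lies 8 to 14 mm above the bench: this point's height.
- crossbar (a point): Middle of the top of the dock's wooden crossbar, 182 mm past the dock's edge and 42 mm above the dock's top; same axes as the dock. The bar is 20 mm deep (172 to 192 mm past the edge) and spans the lane; its underside is 30 mm above the dock's top.
- dock: The dock, fixed and rigid; origin 18 mm below dock_edge, same axes. Side rails 22 mm high leave a 126 mm wide lane from 45 mm past the edge to the end stop; from 5 to 45 mm past the edge they flare, to about 160 mm at the mouth. A crossbar and an adjustable end stop stand at the far end.
- stop_track: Fixed track of the end stop, origin 197 mm past the edge at the dock's top; dock's axes. It carries a clamped wooden block with a black rubber buffer (70 mm wide, 20 mm high) facing the tray. The block's setting is not measured: the buffer's face is somewhere 185 to 205 mm past the edge. The buffer gives about 1.5 N/mm for up to 10 mm, is damped and springs back slowly.
- stand_a_mid (a point): Half-way up a grey folded-metal A-shaped stand, 40 mm wide (y), 40 mm deep (x), 70 mm high, 70 g, standing loose on the tray floor; z up.
- stand_b_mid (a point): Half-way up the second, same metal stand, beside the first on the tray floor.
- spare_stand_mid (a point): Half-way up a spare stand of the same shape, standing on the bench beyond the work; to be left alone.
- tape_roll: Cardboard tape core, 90 mm across, 45 mm high, lying on the bench beyond the work; origin under its middle; to be left alone.
- carton: Closed cardboard carton 100 x 150 x 70 mm on the bench; origin under its middle; to be left alone.

How it is judged (in metres and radians):
On the way, in this order (a step that is already met when the one before it is completed fails the run):
1. the tray's leading edge is tilted up over the step, 20 mm or more past it, with its trailing edge still down on the bench (within 5 mm) (x of tray_nose in the frame of dock_edge above 0.02 m and z of tray_nose in the frame of dock_edge above -0.001 m and height (world z) of tray_heel below 0.005 m and angle between tray's own z axis and vertical above 0.02 rad), for 0.1 s.
2. the tray is pressed against the end stop's buffer with at least 3 N for 0.15 s (contact force between tray and stop_track above 3 N), for 0.15 s.
At the end, for the whole second after the job is handed in: The tray lies level (within 0.03 rad) and at rest on the dock, its leading end under the crossbar, at least 182 mm past the step and touching the end stop's buffer, both stands upright (within 0.15 rad) on the tray floor, the tray let go (x of tray_nose in the frame of dock_edge above 0.182 m and contact force between tray and stop_track above 0.02 N and angle between tray's own z axis and vertical below 0.03 rad and z of tray_heel in the frame of dock_edge below 0.003 m and angle between each of stand_a_mid, stand_b_mid's own z axis and vertical below 0.15 rad and z of stand_a_mid in the frame of tray between 0.038 and 0.048 m and z of stand_b_mid in the frame of tray between 0.038 and 0.048 m and horizontal distance between each of stand_a_mid, stand_b_mid and tray below 0.09 m and linear speed of tray below 0.01 m/s).
It fails at once if the tray rammed against the end stop: more than 18 N between them (contact force between tray and stop_track above 18 N).
It fails at once if the tray jammed or forced: more than 40 N in all between the tray and the dock (contact force between tray and dock above 40 N).
It fails at once if the tray lifted off: its trailing edge more than 25 mm above the bench (height (world z) of tray_heel above 0.025 m).
It fails at once if the tray tipped by more than 0.25 rad, or a stand on it knocked over (leaning more than 0.5 rad) (angle between tray's own z axis and vertical above 0.25 rad or angle between any of stand_a_mid, stand_b_mid's own z axis and vertical above 0.5 rad).
It fails at once if the spare stand, tape core or carton moved by more than 15 mm (distance of any of spare_stand_mid, tape_roll, carton from where it was at the start of the episode above 0.015 m).
It also fails if it takes over 69 s, if anything falls off the work surface, if the arm or the gripper's body presses on something with over 40 N, if the wrist force passes 120 N, or if a joint passes its speed limit or range.

### The arm

A 6-joint arm with a two-finger parallel gripper is mounted at the origin on the work surface. World frame = base frame: x ahead of the robot, y to its left, z up, the work surface at z = 0. Lengths are in mm, angles in rad, forces in N, time in s.
With the tool pointing down it reaches from about 275 to 825 mm from the base axis. Payload 5.2 kg.
Tool frame: the origin (TCP) lies at the very end of the fingers, on their centre line; the grasp point (between the pads) lies 19 mm behind it; z points along the fingers, y is the direction in which the jaws open and shut (so a half turn about z gives the same grasp; the last joint's range is limited). The gripper opens to 93 mm and grips with 3 to 60 N. Pads are 15 mm wide; open, the fingers measure 128 mm over their backs; the gripper's body (75 mm by 188 mm) begins 65 mm behind the grasp point.
Start: joints at [1.068, 0.259, 1.535, -0, 1.348, -0.203], TCP at [162.409, 525.479, 218.653] pointing down, gripper open.
Joint ranges: [-3.14, 3.14], [-0.91, 2.08], [0.19, 2.58], [-1.22, 4.36], [0.22, 2.71], [-3.12, 3.12]. Speed limits (rad/s): [2.57, 2.57, 3.14, 3.14, 3.14, 3.14].

### API

Orientations are given as [roll, pitch, yaw] about the fixed x, y, z axes, in that order (R = Rz(yaw) Ry(pitch) Rx(roll)).
In Python, from bench import robot gives the robot as it stands. The module is installed in compiled form; this text tells all that it offers. Calls block until the motion is done:
- robot.move_ptp(position, orientation): joint-space move of the TCP to a pose.
- robot.move_linear(position, ori=None, speed=150, f_stop=None): straight line of the TCP; ori=None keeps the orientation; speed is the mean speed in mm/s. With f_stop (N) it stops when the force on the tool has changed by that much, and returns True; else False.
- robot.move_j(angles): joint-space move.
- robot.move_gripper(opening): opening from 0.0 (shut) to 1.0 (fully open); the grip force is fixed at half the most; returns when the fingers have stopped.
- robot.sleep(seconds).
- robot.inverse_kinematics(position, orientation): joint angles nearest the present ones, or None.
- robot.get_image(name): name is "scene" or "side" or "wrist"; returns a dict with "img" (420x560x3 uint8, blue, green, red), "fovy" (degrees; the focal length in pixels is half the picture's height over the tangent of half this angle, whatever the lens; pixels are square), "cx", "cy" (the principal point, pixels), "eye" and "orientation" of the camera in the world. Camera axes: x right, y down, z forward; pixel columns grow to the right and rows downward; lengths in mm; the calibration is good to about 2 mm. A picture is of the moment at which its call begins. There is no depth.
A pose or a line that the arm cannot do raises robot.MotionError and nothing moves.
- robot.hand_in(): hands the job in, once; it reports no verdict.
Readings, each from a call of its own:
- robot.current_t(): time.
- robot.current_qpos(): joint angles.
- robot.current_joint_vel(): joint speeds.
- robot.current_joint_efforts(): joint torques, N m.
- robot.current_tcp_pos(): TCP position.
- robot.current_eef_rot(): TCP orientation.
- robot.current_contact_force(): force on the tool from outside, world axes, zero at the start.
- robot.current_ft_torque(): the same for the moment, N m.
- robot.current_gripper_width(): opening from 0.0 (shut) to 1.0 (fully open).
Only numpy, scipy, OpenCV 4.12 (cv2) and the standard library are available. Lean on these libraries where they do the work, as an engineer would, in place of code of your own. Each camera call takes 0.05 s, during which the arm holds its last target. There are 200 camera calls.

## Working session

There is one attempt and no reset: what is moved stays moved. The work goes in short steps, each a Python script; the robot and the scene stay as the last script left them, time stands still between calls to the robot, and variables do not carry over. Pictures are saved under pics/ and viewed, about 8 in all and at most 12, crops included, and the job is handed in when it is done.

```bash
mkdir -p pics; python3 - <<'E'
from bench import robot
import cv2,numpy as np
for n in("scene","side"):
    d=robot.get_image(n);cv2.imwrite(f"pics/{n}0.png",d["img"])
    print(n,d["fovy"],d["cx"],d["cy"],d["eye"],d["orientation"])
print(robot.current_t(),robot.current_tcp_pos(),robot.current_eef_rot())
E
```

```text
scene 57.39751013806887 278.26047362506733 211.66904016715583 [928.75560152 293.91370863 802.67142073] [-2.6180265  -0.01055885  2.3642335 ]
side 53.197725037049096 285.2654087365901 215.82201316042136 [ 184.59098991 -425.84378466  793.38983292] [-2.47106703  0.01208365 -0.81806058]
0.1 [162.17866664 525.04456028 217.90887565] [-3.13999700e+00 -3.10357537e-04  2.84179019e+00]
```

View pics/scene0.png

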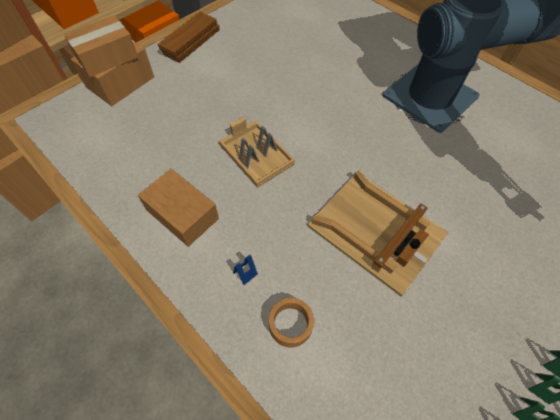

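View pics/side0.png

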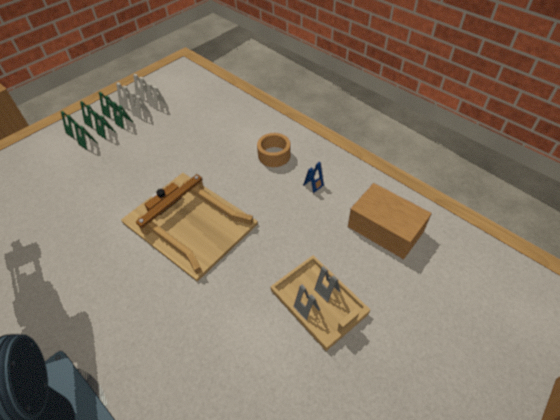

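The scene camera shows the tray at about (257,155) and the dock at about (380,230). In the side view they are at about (320,300) and (190,225). I'll enlarge both to pick corners.

```bash
python3 - <<'E'
import cv2
for n,(x,y,w,h) in {"scene":(205,110,250,190),"side":(115,165,260,190)}.items():
    c=cv2.resize(cv2.imread(f"pics/{n}0.png")[y:y+h,x:x+w],None,fx=3,fy=3,interpolation=cv2.INTER_CUBIC)
    cv2.imwrite(f"pics/{n}0c.png",c)
E
```

```text
(no output)
```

View pics/scene0c.png

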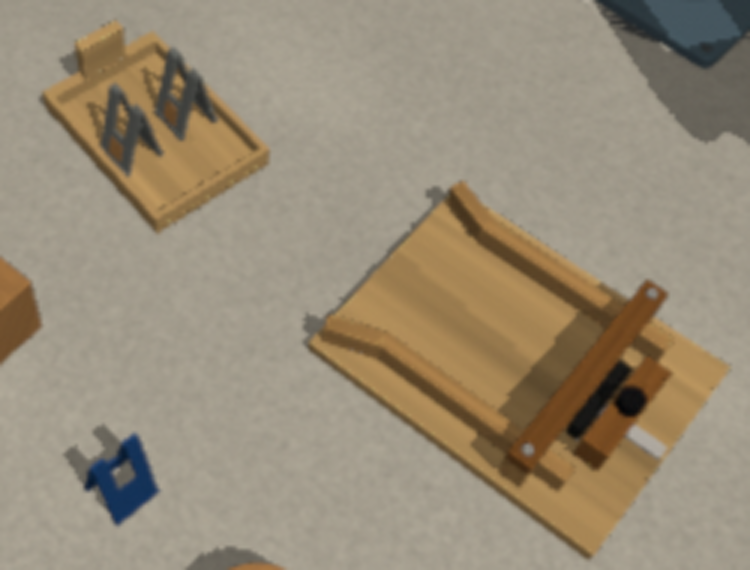

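View pics/side0c.png

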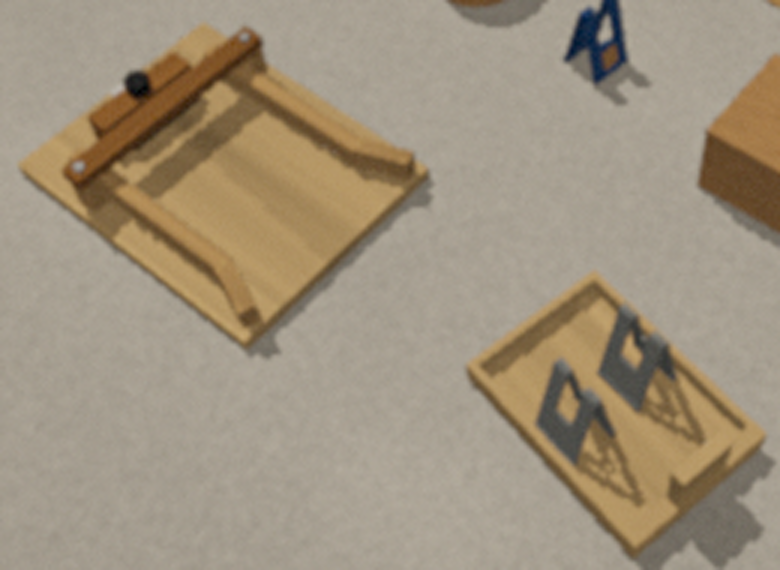

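Tray corners, tab top, dock plate corners and crossbar screws show clearly in both crops. I'll fit both poses by least squares.

```bash
cat > fit.py <<'E'
import numpy as np
from scipy.spatial.transform import Rotation as R
from scipy.optimize import least_squares
C={"scene":(57.39751013806887,278.26047362506733,211.66904016715583,[928.75560152,293.91370863,802.67142073],[-2.6180265,-0.01055885,2.3642335],205,110),
"side":(53.197725037049096,285.2654087365901,215.82201316042136,[184.59098991,-425.84378466,793.38983292],[-2.47106703,0.01208365,-0.81806058],115,165)}
def proj(n,P):
    fv,cx,cy,e,o,_,_=C[n]; f=210/np.tan(np.radians(fv)/2)
    p=R.from_euler("xyz",o).inv().apply(np.atleast_2d(P)-e)
    return np.c_[cx+f*p[:,0]/p[:,2],cy+f*p[:,1]/p[:,2]]
def px(n,u,v): return np.array([C[n][5]+u/3-.33,C[n][6]+v/3-.33])
def T(p,L): c,s=np.cos(p[2]),np.sin(p[2]); return np.array([p[0]+c*L[0]-s*L[1],p[1]+s*L[0]+c*L[1],L[2]])
tray=[("scene",158,217,85,-60,22),("scene",268,150,85,60,22),("scene",42,95,-85,-60,22),("scene",155,35,-85,60,22),("scene",158,231,85,-60,0),("scene",268,162,85,60,0),("scene",78,43,-79,-22,60),("scene",122,25,-79,22,60),
("side",470,370,85,60,22),("side",595,272,85,-60,22),("side",635,535,-85,60,22),("side",635,552,-85,60,0),("side",765,435,-85,-60,22),("side",668,487,-79,22,60),("side",730,447,-79,-22,60)]
def rt(p): return np.array([proj(n,T(p,(x,y,z)))[0]-px(n,u,v) for n,u,v,x,y,z in tray]).ravel()
# dock: key W half width, L length, S screw half spacing, h
dock=[("scene",310,340,"e",-1),("scene",456,188,"e",1),("scene",590,553-5,"f",-1),("scene",728,367,"f",1),("scene",652,293,"s",1),("scene",528,450,"s",-1),
("side",247,340,"e",1),("side",428,170,"e",-1),("side",22,165,"f",1),("side",205,25,"f",-1),("side",78,168,"s",1),("side",245,38,"s",-1)]
def rd(p):
    x,y,a,h,W,L,S=p
    g={"e":(0,W,h),"f":(L,W,h),"s":(182,S,h+42)}
    r=[proj(n,T(p,(g[k][0],s*g[k][1],g[k][2])))[0]-px(n,u,v) for n,u,v,k,s in dock]
    return np.r_[np.ravel(r),(h-11)/4]
if __name__=="__main__":
    np.set_printoptions(precision=2,suppress=True,linewidth=150)
    for f,p0 in ((rt,[300,380,-.5]),(rd,[500,250,-.5,11,90,270,80])):
        best=min((least_squares(f,np.r_[p0[:2],a,p0[3:]],loss="soft_l1") for a in np.arange(-3,3.1,1)),key=lambda s:s.cost)
        print(best.x,best.cost); print(f(best.x))
E
python3 fit.py
```

```text
[ 516.25 -195.8  -212.18] 20.960219565144854
[-0.86  0.06  0.55 -1.05 -0.1  -1.92 -0.75 -2.35 -0.52  0.36  0.15  0.19 -0.21  0.18 -0.83 -1.45 -1.68 -1.89 -0.38 -0.7  -0.3   4.48 -1.04  3.11
  0.39 -0.22  2.78 -2.63 -1.2  -3.47]
[476.12  36.57   1.65  10.92  97.57 256.06  85.4 ] 1.611009477581285
[-0.1  -0.22 -0.51 -0.22  0.02  0.5  -1.08 -0.38 -0.21  0.31 -0.53  0.14 -0.58 -0.01 -0.7  -0.08 -0.37 -0.22 -0.37 -0.    0.02  0.04 -0.22 -0.09
 -0.02]
```

```bash
python3 - <<'E'
import fit,numpy as np,cv2
from scipy.optimize import least_squares
np.set_printoptions(precision=2,suppress=True,linewidth=150)
for k in("scene","side"):
    al=fit.tray
    fit.tray=[t for t in al if t[0]==k]
    s=least_squares(fit.rt,[500,-196,1.45],loss="soft_l1");print(k,s.x,s.cost);print(s.fun.reshape(-1,2).T)
    fit.tray=al
    if k=="side": pt=s.x
p=[516.25,-195.8,1.448]
D=[476.12,36.57,1.65,10.92]
out=[]
for n in("scene","side"):
    im=cv2.imread(f"pics/{n}0.png");x0,y0=fit.C[n][5:]
    im=cv2.resize(im[y0:y0+190,x0:x0+260],None,fx=3,fy=3,interpolation=cv2.INTER_CUBIC)
    def poly(P,col):
        q=((fit.proj(n,np.array(P))-[x0,y0]+.33)*3).astype(int);cv2.polylines(im,[q],True,col,1)
    q=[(85,60),(85,-60),(-85,-60),(-85,60)]
    for z,c in((22,(0,0,255)),(0,(255,0,0))): poly([fit.T(p,(*a,z)) for a in q],c)
    poly([fit.T(p,(-79+a,b,60)) for a,b in((6,22),(6,-22),(-6,-22),(-6,22))],(0,255,0))
    h=D[3]
    poly([fit.T(D,(a,b,h)) for a,b in((0,97.6),(0,-97.6),(256,-97.6),(256,97.6))],(0,0,255))
    poly([fit.T(D,(a,b,h)) for a,b in((45,63),(45,-63),(185,-63),(185,63))],(255,0,0))
    out.append(im[:,:780])
o=np.vstack([out[0][:420],out[1][:]])
cv2.imwrite("pics/ov.png",cv2.resize(o,None,fx=.6,fy=.6,interpolation=cv2.INTER_AREA))
E
```

```text
scene [ 516.92 -193.8     1.45] 4.20002801802105
[[-0.4   0.96  0.17 -0.52 -0.07  0.55  0.06 -0.57]
 [ 0.69 -0.53 -1.29 -1.82  0.99  0.7   0.78 -0.89]]
side [ 515.66 -197.46    1.45] 14.897449610235865
[[-1.29  0.05  0.14 -0.6   0.89  3.26 -0.69]
 [-1.25 -0.11  5.29  3.92  0.54 -1.81 -2.68]]
```

View pics/ov.png

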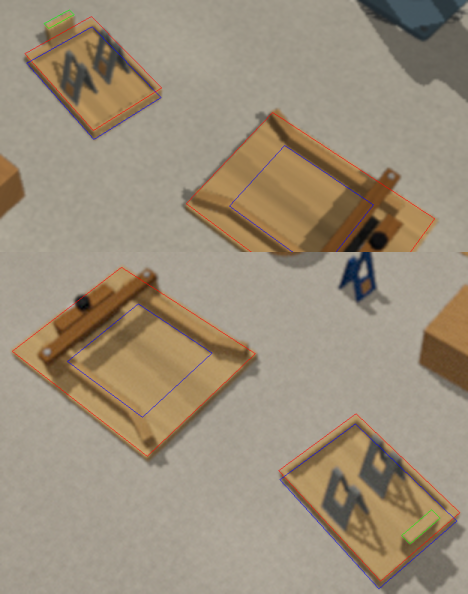

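The overlay lines match the tray and dock well: my hand picks at the lower edge of the side crop were off, the fit isn't. Tray ≈ (516,-195), yaw 1.448. Dock edge ≈ (476,37), yaw 1.65. Next I'll hover above the tab and look with the wrist camera.

```bash
cat > h.py <<'E'
from bench import robot
import numpy as np,cv2
from scipy.spatial.transform import Rotation as R
D=[476.1,36.6,1.65]; H=11.
def tool(hx,hy,hz,psi,al=0.,g=26.):
    """TCP pose for tray heel at (hx,hy,hz), yaw psi, nose-up tilt al; g = TCP height over underside"""
    Rt=R.from_euler("ZY",[psi,-al]); Rt_=Rt*R.from_euler("ZX",[-np.pi/2,np.pi])
    return np.array([hx,hy,hz])+Rt.apply([6,0,g]), Rt_.as_euler("xyz")
def dk(s,l=0.): # dock coords -> world xy
    c,n=np.cos(D[2]),np.sin(D[2]); return D[0]+c*s-n*l, D[1]+n*s+c*l
def st(): print("t%.1f"%robot.current_t(),np.round(robot.current_tcp_pos(),1),np.round(robot.current_eef_rot(),3),"F",np.round(robot.current_contact_force(),1),"M",np.round(robot.current_ft_torque(),2),"g%.3f"%robot.current_gripper_width(),flush=True)
E
python3 - <<'E'
from h import *
psi=1.448;h=np.array([516.3,-195.])-85*np.array([np.cos(psi),np.sin(psi)])
p,o=tool(*h,0,psi,g=150)
print(p,o,robot.inverse_kinematics(p,o)); 
p2,o2=tool(*dk(20),11,1.65,.1); print(robot.inverse_kinematics(p2,o2))
robot.move_ptp(p,o); robot.move_gripper(.45); st()
d=robot.get_image("wrist");cv2.imwrite("pics/w1.png",d["img"]);print(d["fovy"],d["cx"],d["cy"],d["eye"],d["orientation"])
E
```

```text
[ 506.62345171 -273.40513002  150.        ] [ 3.14159265e+00 -2.22044605e-16 -1.22796327e-01] [-0.68854465  0.35754734  1.57079138  0.          1.21325393  1.005048  ]
[-0.18508187  0.3434573   1.93426489  0.12394695  0.89383732  1.22735946]
t4.1 [ 506.6 -273.4  150. ] [-3.142  0.    -0.123] F [-0.4  0.9 -0.3] M [-0.02  0.19  0.  ] g0.449
69.96654650400083 282.55672016834666 214.01448143949014 [ 574.26272142 -281.74976062  316.27984   ] [ 2.89505176e+00  2.71535190e-04 -1.69312368e+00]
```

View pics/w1.png

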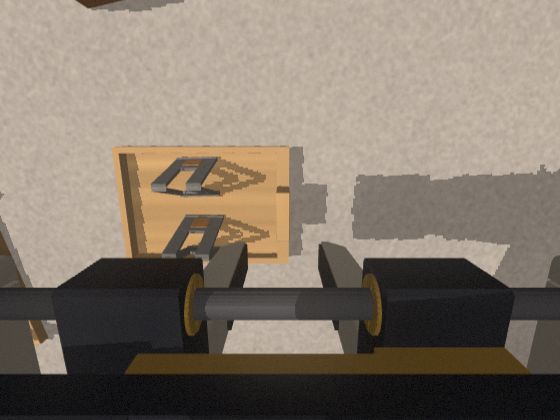

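```bash
python3 - <<'E'
import fit,numpy as np
from scipy.optimize import least_squares
np.set_printoptions(precision=1,suppress=True,linewidth=150)
fit.C["w"]=(69.96654650400083,282.55672016834666,214.01448143949014,[574.26272142,-281.74976062,316.27984],[2.89505176,2.71535190e-04,-1.69312368],0,0)
p=[516.3,-195,1.448]
L=[(85,60,22),(85,-60,22),(-85,-60,22),(-85,60,22),(-73,-22,60),(-73,22,60),(-85,-60,0)]
for l in L: print(l,fit.proj("w",fit.T(p,l))[0])
obs=[(85,-60,22,114,148),(-85,-60,22,289.5,148),(-85,60,22,289.5,263)]
r=lambda q:np.ravel([fit.proj("w",fit.T(q,o[:3]))[0]-o[3:] for o in obs])
s=least_squares(r,p);print(s.x,s.fun)
def back(u,v,z,q=s.x):
    f=lambda a:fit.proj("w",fit.T(q,(a[0],a[1],z)))[0]-[u,v]
    return least_squares(f,[0,0]).x
for u,v in((197,158),(207,194),(171,158),(158,190),(204,216),(211,258)): print((u,v),back(u,v,78), back(u,v,8))
E
```

```text
(85, 60, 22) [127.2 263.6]
(85, -60, 22) [111.4 147.2]
(-85, -60, 22) [288.9 147.3]
(-85, 60, 22) [288.3 263.7]
(-73, -22, 60) [275.7 193.5]
(-73, 22, 60) [275.9 241.6]
(-85, -60, 0) [288.5 146.7]
[ 515.7 -196.4    1.5] [-1.1 -0.1  0.8 -0.5  0.4  0.9]
(197, 158) [-10.7 -53.7] [  9.  -49.4]
(207, 194) [-16.7 -25.2] [  1.3 -12.5]
(171, 158) [  9.7 -53.8] [ 35.3 -49.5]
(158, 190) [ 22.5 -28.5] [ 51.9 -16.8]
(204, 216) [-13.   -6.9] [ 5.9 11.2]
(211, 258) [-16.5  30. ] [ 1.4 58.9]
```

Wrist prediction agrees within 1–2 px, and the stands sit about ±20 mm around tray x≈3, clear of the inner finger. Grasping now, then aligning in front of the step.

```bash
python3 - <<'E'
from h import *
psi=1.449;h=np.array([516.1,-195.6])-85*np.array([np.cos(psi),np.sin(psi)])
p,o=tool(*h,0,psi,g=27.5)
print(robot.move_linear(p+[0,0,40],o,speed=120), robot.move_linear(p,o,speed=60,f_stop=6)); st()
robot.move_gripper(0.0); st()
# slide level to pose before the step: nose 20 mm short, aligned; heel at s=-190
import sys
g=robot.current_tcp_pos()[2]
x,y=dk(-192); q,o=tool(x,y,0.5,D[2],g=27.5)
robot.move_linear(q,o,speed=60); st()
for n in("scene","side","wrist"):
    d=robot.get_image(n);cv2.imwrite(f"pics/{n}2.png",d["img"])
    if n=="wrist": print(d["fovy"],d["cx"],d["cy"],list(d["eye"]),list(d["orientation"]))
    else:
        x0,y0,w,hh=(215,130,240,160) if n=="scene" else (110,160,250,160)
        c=cv2.resize(d["img"][y0:y0+hh,x0:x0+w],(int(w*2.5),int(hh*2.5)) if 0 else (w*2,hh*2),interpolation=cv2.INTER_CUBIC)
        globals()[n]=c[:, :480]
cv2.imwrite("pics/c2.png",np.hstack([scene[:, :400],side[:, :400]]))
E
```

```text
False False
t5.8 [ 506.7 -274.1   27.6] [ 3.142 -0.    -0.122] F [0.  0.1 0.9] M [-0.03  0.15 -0.06] g0.449
t6.4 [ 506.6 -273.9   27.7] [-3.141 -0.    -0.122] F [-0.4  1.2  2.1] M [ 0.21  0.15 -0.08] g0.126
t8.7 [ 490.7 -148.7   27.8] [-3.141  0.     0.079] F [ 0.5 -0.5 -3.6] M [-0.17  0.04 -0.06] g0.126
69.96654650400083 282.55672016834666 214.01448143949014 [np.float64(558.6614522526492), np.float64(-143.53519082079936), np.float64(194.10406858986318)] [np.float64(2.8947428127554176), np.float64(0.0006473424978552522), np.float64(-1.4913343352220796)]
```

View pics/wrist2.png

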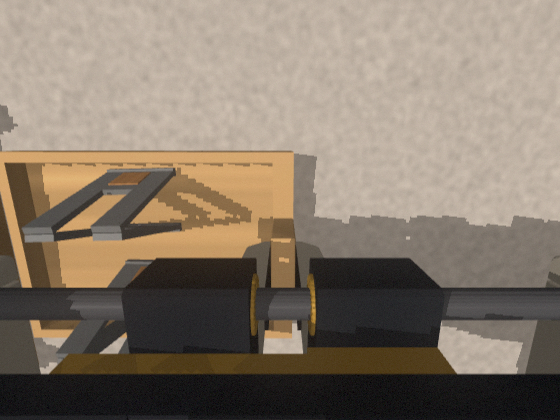

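Gripper width is 11.7 mm, so it holds the tab. The wrist view shows the tray's right wall top running along row ≈152 out to its rear corner at (293,152). Comparing with the commanded pose and checking alignment against the dock.

```bash
python3 - <<'E'
import fit,numpy as np,cv2
from h import *
np.set_printoptions(precision=1,suppress=True,linewidth=150)
fit.C["w"]=(69.96654650400083,282.55672016834666,214.01448143949014,[558.66145,-143.535208,194.104],[2.89474,.000647,-1.491334],0,0)
tc=np.array([490.7,-148.7]);c,s=np.cos(1.65),np.sin(1.65)
p=[tc[0]+79*c,tc[1]+79*s,1.65]
print(p)
for l in((-85,-60,22),(-85,60,22),(0,-60,22),(60,-60,22)):print(l,fit.proj("w",fit.T(p,l))[0])
# overlay: tray in red, lane in blue, edge in green
rows=[]
for n,(x0,y0,w,h) in {"scene":(240,140,160,140),"side":(120,165,190,140)}.items():
    k=5 if n=="scene" else 4; k=4
    im=cv2.resize(cv2.imread(f"pics/{n}2.png")[y0:y0+h,x0:x0+w],None,fx=k,fy=k,interpolation=cv2.INTER_CUBIC)
    def pl(P,col,cl):
        q=((fit.proj(n,np.array(P))-[x0,y0]+.5)*k).astype(int);cv2.polylines(im,[q],cl,col,1)
    pl([fit.T(p,(a,b,22)) for a,b in((85,60),(85,-60),(-85,-60),(-85,60))],(0,0,255),True)
    for b in(63,-63): pl([fit.T(D,(a,b,H+22)) for a in(45,160)],(255,0,0),False)
    pl([fit.T(D,(a,b,H+22)) for a,b in((5,80),(45,63))],(255,0,0),False)
    pl([fit.T(D,(a,b,H+22)) for a,b in((5,-80),(45,-63))],(255,0,0),False)
    rows.append(im)
W=max(r.shape[1] for r in rows)
o=np.hstack(rows);o=cv2.resize(o,None,fx=790/o.shape[1],fy=790/o.shape[1],interpolation=cv2.INTER_AREA)
cv2.imwrite("pics/ov2.png",o);print(o.shape)
E
```

```text
[np.float64(484.44944978426804), np.float64(-69.9476627521404), 1.65]
(-85, -60, 22) [293.  153.3]
(-85, 60, 22) [291.4 338.5]
(0, -60, 22) [142.  153.3]
(60, -60, 22) [ 35.5 153.3]
(316, 790, 3)
```

View pics/ov2.png

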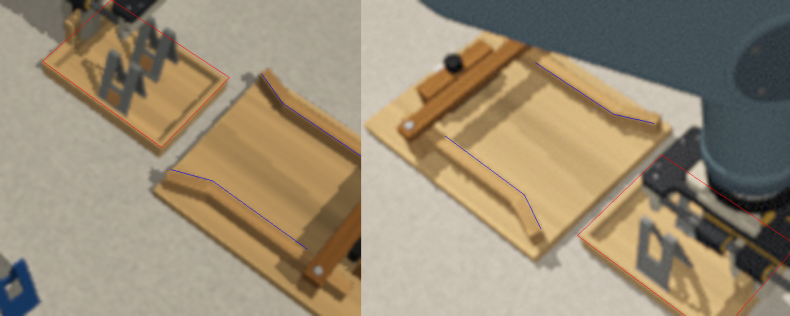

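Tray sits squarely in line with the lane in both views. Now tilt about the heel and advance the nose over the step, watching forces.

```bash
python3 - <<'E'
from h import *
x,y=dk(-192)
for al in(.06,.115):
    p,o=tool(x,y,.5,D[2],al,27.7); robot.move_linear(p,o,speed=15); st()
d=robot.get_image("side");cv2.imwrite("pics/side3.png",d["img"])
e=robot.get_image("scene");cv2.imwrite("pics/scene3.png",e["img"])
p,o=tool(*dk(-142),.5,D[2],.115,27.7)
print(robot.move_linear(p,o,speed=40,f_stop=10));st();robot.sleep(.2)
f=robot.get_image("scene");g=robot.get_image("side")
c=lambda i,x,y:cv2.resize(i["img"][y:y+120,x:x+155],(390,300),interpolation=cv2.INTER_CUBIC)
cv2.imwrite("pics/c3.png",np.vstack([np.hstack([c(e,235,140),c(d,175,205)]),np.hstack([c(f,235,140),c(g,175,205)])]))
E
```

```text
t9.1 [ 491.  -151.5   28.3] [-3.083  0.     0.077] F [-0.4 -1.  -7. ] M [-0.49  0.17  0.02] g0.125
t9.3 [ 491.1 -152.8   28.5] [-3.029  0.     0.078] F [-0.5  0.5 -6.1] M [-0.67  0.11 -0.01] g0.125
False
t10.8 [ 487.3 -102.5   28.8] [-3.027 -0.     0.079] F [ 0.1  0.6 -5.8] M [-0.64  0.08 -0.01] g0.126
```

View pics/c3.png

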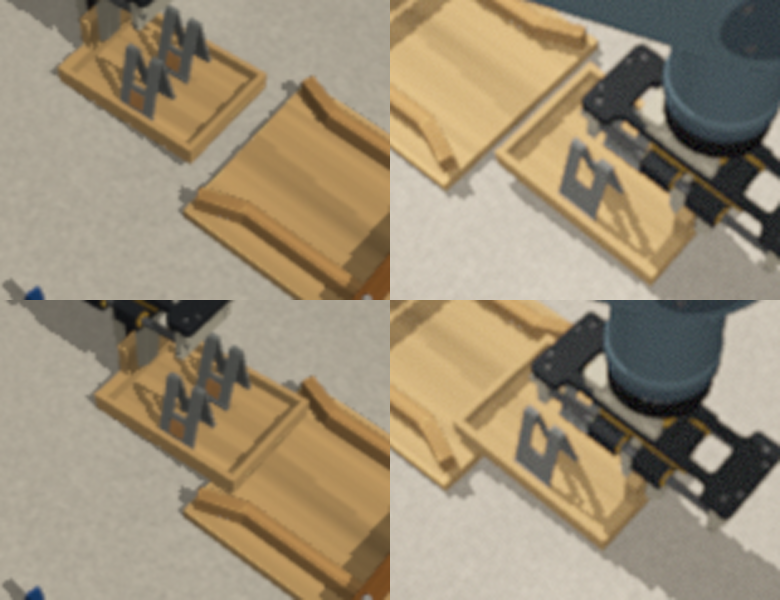

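The lower panels show the leading edge over the step with the trailing edge on the bench and no contact force. Next: advance a little more with the heel down, then level just above the dock, go in between the rails and lower to contact.

```bash
python3 - <<'E'
from h import *
p,o=tool(*dk(-132),-.3,D[2],.115,27.7)
print(robot.move_linear(p,o,speed=30,f_stop=10));robot.sleep(.15);st()
p,o=tool(*dk(-130),16.5,D[2],.02,27.7)
print(robot.move_linear(p,o,speed=20,f_stop=10));st()
for s in(-110,-90,-70):
    p,o=tool(*dk(s),16.5,D[2],.02,27.7)
    r=robot.move_linear(p,o,speed=40,f_stop=6);st()
    if r: print("stopped");break
g=robot.get_image("scene");w=robot.get_image("wrist");g2=robot.get_image("side")
c=lambda i,x,y:cv2.resize(i["img"][y:y+120,x:x+155],(390,300),interpolation=cv2.INTER_CUBIC)
cv2.imwrite("pics/c4.png",np.vstack([np.hstack([c(g,270,160),c(g2,150,190)]),cv2.resize(w["img"][:300],(780,418))[:300]]))
E
```

```text
False
t11.8 [486.5 -91.8  28.1] [-3.026 -0.     0.079] F [ 0.1  2.2 -0.6] M [-0.05 -0.   -0.05] g0.129
False
t12.8 [485.9 -87.6  44.2] [-3.121  0.     0.079] F [-0.  -0.4 -5.3] M [-0.47  0.15  0.01] g0.126
t13.4 [484.5 -67.5  44.4] [-3.122 -0.     0.08 ] F [ 0.6 -0.1 -5.7] M [-0.49  0.08 -0.05] g0.129
t14.1 [482.9 -47.6  44.4] [-3.122 -0.     0.08 ] F [-0.6  0.1 -6. ] M [-0.49  0.09 -0.03] g0.128
t14.7 [481.3 -27.7  44.4] [-3.122 -0.     0.08 ] F [-0.4  0.  -5.2] M [-0.47  0.06  0.  ] g0.125
```

View pics/c4.png

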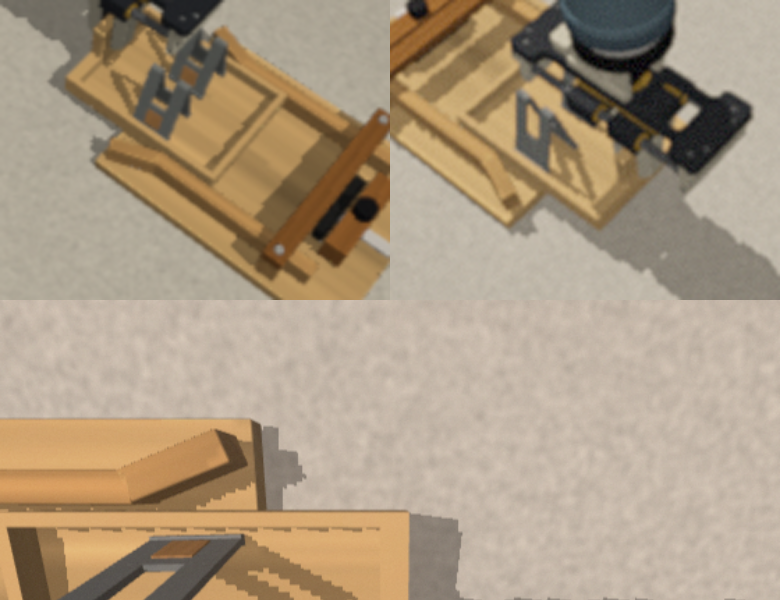

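The wrist view shows the right rail and tray edge parallel with a few mm of gap, and lateral forces are about 0. Lower to dock contact, then slide on.

```bash
python3 - <<'E'
from h import *
p,o=tool(*dk(-70),16.0,D[2],.005,27.7); robot.move_linear(p,o,speed=10,f_stop=6);st()
p,o=tool(*dk(-70),6,D[2],.005,27.7)
print(robot.move_linear(p,o,speed=8,f_stop=4));st()
z=robot.current_tcp_pos()[2]; print("h est",z-27.7)
E
```

```text
t15.1 [481.  -27.2  43.7] [-3.136  0.     0.08 ] F [-0.8  1.3 -6.1] M [-0.44  0.17 -0.07] g0.126
True
t15.8 [481.2 -27.5  39.7] [-3.137  0.     0.079] F [ 0.5 -0.9  5.2] M [0.12 0.06 0.04] g0.128
h est 11.98996503502585
```

```bash
python3 - <<'E'
from h import *
for s in(-70,-50,-30,-15,0,8):
    p,o=tool(*dk(s),12.6,D[2],.004,27.7)
    r=robot.move_linear(p,o,speed=30,f_stop=6);st()
    if r: print("stopped");break
E
```

```text
t16.0 [480.8 -27.2  40. ] [-3.138e+00  1.000e-03  7.900e-02] F [-1.1  0.1 -1.3] M [-0.27  0.09 -0.07] g0.129
t16.8 [479.5  -7.3  40.2] [-3.138  0.     0.08 ] F [ 0.   0.3 -6.1] M [-0.47  0.07 -0.02] g0.125
t17.6 [478.1  12.6  40.4] [-3.138 -0.     0.08 ] F [-0.3 -0.8 -5.6] M [-0.45  0.12  0.  ] g0.128
t18.3 [476.8  27.6  40.3] [-3.138 -0.     0.08 ] F [ 0.7 -1.3 -5.9] M [-0.43  0.11 -0.02] g0.128
t18.9 [475.7  42.6  40.4] [-3.138 -0.     0.08 ] F [ 0.7 -0.3 -5.6] M [-0.48  0.1  -0.02] g0.129
t19.4 [475.   50.6  40.3] [-3.138  0.     0.08 ] F [-0.8 -0.1 -6.2] M [-0.46  0.12  0.  ] g0.128
```

```bash
python3 - <<'E'
from h import *
u=np.array([np.cos(D[2]),np.sin(D[2]),0])
p,o=tool(*dk(8),9,D[2],0,27.7)
print(robot.move_linear(p,o,speed=5,f_stop=3));st()
hz=robot.current_tcp_pos()[2]-27.7+.15; print("hz",hz)
p,o=tool(*dk(8),hz,D[2],0,27.7);robot.move_linear(p,o,speed=5);robot.sleep(.2);st()
b=np.mean([robot.current_contact_force()@u for _ in range(5)])
s=8
while s<42:
    s+=1.
    p,o=tool(*dk(s),hz,D[2],0,27.7); r=robot.move_linear(p,o,speed=8,f_stop=8)
    F=robot.current_contact_force(); f=b-F@u
    print(s,np.round(F,1),round(f,1),r,flush=True)
    if f>4.5 or r: break
robot.sleep(.3);st()
E
```

```text
True
t19.6 [475.1  50.4  40.1] [-3.138 -0.     0.079] F [-0.3  0.5  6.9] M [-0.28  0.12 -0.02] g0.125
hz 12.563148164141564
t20.4 [474.9  50.4  40.1] [3.142 0.    0.079] F [ 0.6 -1.4 -2.1] M [-0.3   0.01  0.  ] g0.127
9.0 [-0.5 -2.  -2.6] 0.5 False
10.0 [-0.3 -0.6 -3.1] -0.8 False
11.0 [-0.1 -0.8 -3.6] -0.7 False
12.0 [ 0.1 -0.2 -3.2] -1.2 False
13.0 [ 0.1 -1.1 -4. ] -0.3 False
14.0 [-0.1 -0.4 -3.2] -1.1 False
15.0 [ 0.3 -0.8 -4.1] -0.6 False
16.0 [-1.  -0.8 -3.5] -0.7 False
17.0 [ 0.2 -1.  -3.9] -0.5 False
18.0 [ 0.5 -0.6 -4.1] -0.8 False
19.0 [-0.7 -1.1 -3.5] -0.4 False
20.0 [ 0.4 -0.6 -3.7] -0.9 False
21.0 [ 0.6 -0.2 -3.5] -1.2 False
22.0 [ 0.1 -1.1 -3.3] -0.3 False
23.0 [-0.6 -2.6 -2.4] 1.1 False
24.0 [-0.5 -5.4 -1.8] 3.9 False
25.0 [-0.6 -5.7 -2.7] 4.2 False
26.0 [-0.9 -7.2 -2.8] 5.6 False
t25.7 [473.7  67.9  40.4] [ 3.141 -0.     0.079] F [-0.8 -6.7 -2.7] M [-1.22  0.18  0.03] g0.129
```

Buffer contact at heel ≈22–23 mm, pressing about 6 N. One more mm to be definite, then set down, ease off 2 mm and release.

```bash
python3 - <<'E'
from h import *
hz=12.56
p,o=tool(*dk(27),hz,D[2],0,27.7); robot.move_linear(p,o,speed=5,f_stop=6);robot.sleep(.4);st()
p,o=tool(*dk(27),hz-.6,D[2],0,27.7); print(robot.move_linear(p,o,speed=3,f_stop=6));st()
z=robot.current_tcp_pos()[2]-27.7
p,o=tool(*dk(25),min(z,hz-.3),D[2],0,27.7); robot.move_linear(p,o,speed=3);robot.sleep(.3);st()
robot.move_gripper(.42);robot.sleep(.5);st()
q=robot.current_tcp_pos();robot.move_linear(q+[0,0,45],speed=40);robot.move_linear(q+[0,0,150],speed=120);st()
w=robot.get_image("wrist")
q=robot.current_tcp_pos();robot.move_linear(q+[-80,-200,60],speed=200);st()
g=robot.get_image("scene");g2=robot.get_image("side")
c=lambda i,x,y:cv2.resize(i["img"][y:y+120,x:x+155],(390,300),interpolation=cv2.INTER_CUBIC)
cv2.imwrite("pics/c5.png",np.vstack([np.hstack([c(g,300,170),c(g2,110,165)]),cv2.resize(w["img"][:300],(780,418))[:300]]))
E
```

```text
t26.4 [473.7  68.7  40.4] [ 3.14  -0.     0.079] F [-0.9 -6.9 -1.7] M [-1.36  0.19 -0.02] g0.122
True
t26.7 [473.8  68.5  40.1] [ 3.14  -0.     0.079] F [-0.4 -0.2  5.5] M [ 0.26  0.18 -0.02] g0.125
t27.5 [473.7  67.7  40.1] [-3.141 -0.     0.079] F [-1.   1.7  5.5] M [ 0.21  0.34 -0.04] g0.127
t28.7 [473.7  67.5  40. ] [ 3.142 -0.     0.079] F [-0.6 -0.7  0.4] M [-0.    0.2   0.01] g0.417
t31.0 [473.1  67.6 189.2] [-3.141e+00  1.000e-03  7.900e-02] F [-0.  -0.1 -0.1] M [ 0.02  0.13 -0.07] g0.422
t32.3 [ 392.9 -131.8  248.7] [-3.141  0.     0.08 ] F [ 0.2 -0.1 -0.3] M [-0.01  0.18 -0.02] g0.416
```

View pics/c5.png

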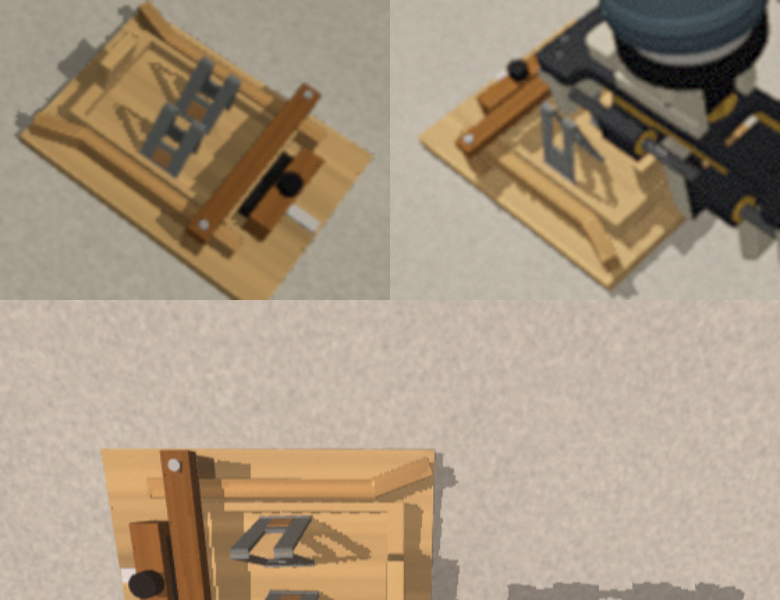

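```bash
python3 - <<'E'
from h import *
robot.sleep(1.0);st();robot.hand_in();print("handed in")
E
```

```text
t33.4 [ 393.  -132.4  249.1] [-3.142 -0.     0.079] F [-0.2 -0.3 -0.4] M [0.04 0.16 0.01] g0.420
the job is handed in; nothing more can be done
handed in
```

The tray is on the dock, under the crossbar and against the buffer, and the job is handed in at about 33 s; no verdict is reported.

**What I did:** I gripped the tray by its tab and slid it into line with the dock. I tilted it about 0.115 rad, took the leading edge about 38 mm past the step with the trailing edge on the bench, then levelled it. I carried it in just above the dock, with no side contact at the rails. I pressed the buffer with about 6–7 N for more than 0.4 s, set the tray down, eased back about 1 mm, let go and withdrew.

**Last checks:**
- **Pictures:** after release they show the tray level in the lane with its leading end under the crossbar and both stands upright. The spare stand, tape core and carton were outside these last crops. The arm stayed well clear of them.
- **Buffer contact:** I inferred this and did not measure it directly. The buffer was first felt with the trailing edge about 22–23 mm past the step. By the gripper reading, the tray was let go about 3 mm further in than that, so the buffer should still be compressed.
- **One reading to note:** when I set the tray down, the push felt at the wrist dropped from about 7 N to about 0. I took this as floor friction carrying the buffer's force.

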